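Collapse the telescopic work-support stand on the grinding bench

TASK

Collapse the telescopic support stand on the bench, innermost tube first. Push the inner tube fully home while the catch still holds the middle tube up, then swing the catch out well clear of the collar, and push the middle tube fully home too, so that both tubes are left fully down. Do not shift or knock over the short steel bar stub and the square tube offcut standing next to the stand.

Things in the scene. Friction and masses are not known exactly. Their poses are not given: they have to be found in the camera images.
- rest_top (a point): Centre of the flat upper face of the dark steel rest disc (52 mm diameter, 14 mm thick) on top of the inner tube (34 mm diameter). At most 291 mm above the table at the start, 221 mm with the inner tube home and the middle tube up, 151 mm with both home. The tubes slide straight down. Once the inner tube is home, pushing on the disc pushes the middle tube.
- collar_top (a point): Centre of the upper face of the aluminium collar (76 mm diameter, 12 mm thick) on top of the middle tube (48 mm), on the stand's axis. 207 mm above the table when the middle tube is up, 137 mm when home, the collar then lying on the 60 mm outer tube. The rest disc lies on it when the inner tube is home. The stand's base plate (150 x 110 x 14 mm) is fixed.
- catch_knob (a point): Middle of the upright black knob of the catch (18 mm diameter, 36 mm high, free from 194 to 230 mm above the table; this point at 212 mm). It stands on the outer end of a flat steel arm, 50 mm from the arm's pivot, and moves round the pivot with the arm. About 1 to 3 N at the knob moves the arm; it stays where it is left.
- catch_pivot (a point): Axis of the catch's upright pivot, 58 mm from the stand's axis, on a 16 mm post, at the level of the arm's upper face (194 mm). The arm (12 mm wide, 10 mm thick) runs from the knob over the pivot to a tongue that ends 32 mm beyond the pivot, under the collar.
- inner (a joint): Inner tube, in m: 0 fully drawn out, 0.070 fully home in the middle tube (grows as it is pushed down). Starts between 0 and 0.025. Slides with about 7 N of friction, no spring.
- middle (a joint): Middle tube, in m: 0 fully drawn out, 0.070 fully home in the outer tube (grows as it is pushed down). Starts at 0. Slides with only about 4 N of friction, no spring: pushed on the disc with the catch swung away, it would go before the inner tube; with the catch under its collar it stays up (it settles about 1 mm).
- catch (a joint): Catch arm, in rad: at 0 the arm points straight at the stand's axis, with the knob on the far side of the pivot from the tubes. Grows as the arm turns anticlockwise seen from above, to the stop at 1.5. Starts between 0 and 0.2; below 0.7 its tongue holds the collar up, beyond 0.9 it is clear of the collar.
- stub_mid (a point): Centre of the short round steel bar stub, 44 mm diameter, 45 mm high, standing loose next to the stand. Leave it alone.
- offcut_mid (a point): Centre of the square steel tube offcut, 40 x 40 mm, 55 mm high, standing loose next to the stand. Leave it alone.

How it is judged:
On the way, in this order (a step that is already met when the one before it is completed fails the run):
1. the inner tube is fully home (within 3 mm) while the middle tube is still up on the catch (within 5 mm) (value of joint inner above 0.067 m and value of joint middle below 0.005 m), for 0.2 s.
2. the catch is swung clear of the collar (beyond 0.9 rad), the middle tube still up and the inner tube home (all of step 1 and value of joint catch above 0.9 rad), for 0.1 s.
3. the middle tube is fully home (within 3 mm) (value of joint middle above 0.067 m), for 0.2 s.
At the end, for the whole second after the job is handed in: Inner and middle tubes are both fully home (each within 3 mm of its 70 mm travel) and at rest; the bar stub and the square offcut stand where they were (within 15 mm) (value of joint each of inner, middle above 0.067 m and velocity of joint each of inner, middle below 0.01 m/s and distance of each of stub_mid, offcut_mid from where it was at the start of the episode below 0.015 m); the robot touches nothing.
It fails at once if the bar stub or the square offcut is shifted by more than 15 mm (distance of any of stub_mid, offcut_mid from where it was at the start of the episode above 0.015 m).
It also fails if it takes over 58 s, if anything falls off the work surface, if the arm or the gripper's body presses on something with over 40 N, if the wrist force passes 120 N, or if a joint passes its speed limit or range.

ROBOT

A 6-joint arm with a two-finger parallel gripper is mounted at the origin on the work surface. World frame = base frame: x ahead of the robot, y to its left, z up, the work surface at z = 0. Lengths are in m, angles in rad, forces in N, time in s.
With the tool pointing down it reaches from about 0.25 to 0.775 m from the base axis. Payload 8.9 kg.
Tool frame: the origin (TCP) lies at the very end of the fingers, on their centre line; the grasp point (between the pads) lies 19 mm behind it; z points along the fingers, y is the direction in which the jaws open and shut (so a half turn about z gives the same grasp; the last joint's range is limited). The gripper opens to 85 mm and grips with 20 to 120 N. Pads are 22 mm wide; open, the fingers measure 114 mm over their backs; the gripper's body (76 mm by 85 mm) begins 54 mm behind the grasp point. The pads swing forward as they close: fully open they stand 13 mm farther back than shut.
Start: joints at [1.081, 0.291, -0.153, 1.127, 0, 1.431], TCP at [0.18, 0.493, 0.231] pointing down, gripper open.
Joint ranges: [-2.52, 2.52], [-0.91, 1.74], [-1.3, 1.37], [-1.96, 2.02], [-1.52, 1.47], [-3.14, 3.14]. Speed limits (rad/s): [2.22, 2.22, 2.79, 3.14, 3.14, 3.14].

INTERFACE

Orientations are given as a unit quaternion [x, y, z, w].
In Python, from plant import sensors, viewer, env, search_frame gives the robot as it stands. The module is installed in compiled form; this text tells all that it offers.
- The arm moves only by the tool move_arm, never from a script. Its argument "motion" is one flat list of numbers, 5 for each row, row after row: the shift along the tool's x, y, z in mm, then the turn about the tool's z in rad, then the gripper command: -1 is fully open, 1 is shut, values between are in proportion. A call has 1 to 10 rows; each row is the pose to reach, as a shift and turn from the pose measured when the call began, along the tool's axes at that moment; what a row does not reach only later rows make up. A row lasts 1/8 s, in which the tool goes at most 62.5 mm and 10.7 degrees, less where a joint would pass 70% of its speed; a pose out of reach is approached as far as the arm can. A call with a gripper value outside its range is refused whole. The fingers move at their own pace and stop on an object; the grip force is fixed at half the most. Time passes only in rows, so rows that repeat a pose let the fingers close. It gives the time, the measured TCP pose, the force and the opening at its end, in the units of the state.
- sensors.sense(): the state, without advancing time (a new reading comes with each control period).
- viewer.capture(name): name is "scene" or "top"; returns (picture, depth): 480x640x3 uint8, red, green, blue; 480x640 float32, m along the optical axis (not along the pixel's ray), 0 where there is no reading.
- viewer.get_calibration(name): a dict with "intrinsics" (3x3 intrinsics, pixels), "k1" (the pictures are not rectified: a ray, as slopes to the right and down, at radius r is drawn at 1 + k1 r^2 times it, then the intrinsics apply), "eye" and "attitude" of the camera in the world. Camera axes: x right, y down, z forward; pixel columns grow to the right and rows downward; lengths in m; the calibration is good to about 2 mm. A picture is of the moment at which its call begins. get_calibration takes no time and is no camera call.
- env.job_done(): hands the job in, once; it reports no verdict.
Trained networks look in the newest picture that a camera, given by its name, has taken for a name from the list of things; names that differ only in an ending like _2 or _b are one class to them, and where a whole thing is asked for, a point or a joint stands for the part that bears it (a point fixed in the world has none). Each returns a list of dicts, best first, with "score" (0 to 1); they miss things now and then, are a little off and sometimes report something else, mostly with a low value. They report only what shows in the picture. A call takes as long as a camera call.
- search_frame(camera, query): "centre" ([x, y, z] in m, in world coordinates, good to about 4 mm: the middle of the surface that is visible of it).
The state is a dict: "time": time; "qpos": joint angles; "qd": joint speeds; "joint_torque": joint torques, N m; "tool_pos": TCP position; "orientation": TCP orientation; "contact_force": force on the tool from outside, world axes, zero at the start; "moment": the same for the moment, N m; "width": finger opening in m.
Only numpy, scipy, OpenCV 4.12 (cv2) and the standard library are available. Lean on these libraries where they do the work, as an engineer would, in place of code of your own. Each camera call takes 0.05 s, during which the arm holds its last target.

## Working session

There is one attempt and no reset: what is moved stays moved. The work goes in short steps, Python scripts to look and compute and a tool call to move; the robot and the scene stay as the last step left them, time stands still between calls to the robot, and variables do not carry over. Pictures are saved under pics/ and viewed, and the job is handed in when it is done.

Besides the shell and the picture viewer there is one more tool, called after "Request:" by a JSON object that holds its "method" and its "body", one argument or row to a line. move_arm: Moves the arm, as the interface text tells. Its arguments: {"type":"object","properties":{"motion":{"type":"array"}},"required":["motion"]}

```bash
mkdir -p pics; cat > h.py <<'E'
import numpy as np, cv2
from plant import sensors, viewer, env, search_frame
from scipy.spatial.transform import Rotation as R
def pts(name,px,depth):
    c=viewer.get_calibration(name);K=np.array(c["intrinsics"]);k=c["k1"]
    px=np.atleast_2d(np.array(px,float))
    n=cv2.undistortPoints(px[:,None],K,np.array([k,0,0,0.]))[:,0]
    A=np.array(c["attitude"]);
    A=R.from_quat(A).as_matrix() if A.size==4 else A.reshape(3,3)
    d=np.array([depth[int(v),int(u)] for u,v in px])
    return (np.c_[n,np.ones(len(n))]*d[:,None])@A.T+np.array(c["eye"])
def cloud(name,depth):
    v,u=np.nonzero(depth>0); return pts(name,np.c_[u,v],depth),u,v
E
python3 - <<'E'
from h import *
print(sensors.sense()); 
for n in("scene","top"):
    p,d=viewer.capture(n); cv2.imwrite(f"pics/{n}0.png",p[:,:,::-1]); print(viewer.get_calibration(n)); np.save(n+"0.npy",d)
    for q in("rest_top","collar_top","catch_knob","catch_pivot","stub_mid","offcut_mid"):
        print(n,q,[(np.round(r["centre"],3),round(r["score"],2)) for r in search_frame(n,q)[:2]])
E
```

```text
{'time': 0.0, 'qpos': array([ 1.08070349e+00,  2.91287597e-01, -1.54131066e-01,  1.12671410e+00,
        1.23626062e-05,  1.43151042e+00]), 'qd': array([-0.00113928,  0.00085865, -0.00190934, -0.00038905,  0.00213281,
       -0.00087921]), 'joint_torque': array([-3.76275726e-03, -5.37146366e+01,  3.31366181e+01,  1.59399369e-02,
       -3.54348667e-04, -1.13133046e-05]), 'tool_pos': array([0.18019207, 0.49263156, 0.23072675]), 'orientation': array([ 1.74505392e-01,  9.84655992e-01, -6.33488747e-04, -2.12704830e-04]), 'contact_force': array([ 1.0590484 , -0.89077268, -0.19382849]), 'moment': array([ 0.01787722, -0.05151915,  0.02909931]), 'width': 0.08583523983248371}
{'intrinsics': array([[608.19627591,   0.        , 325.66027402],
       [  0.        , 608.19627591, 224.47997206],
       [  0.        ,   0.        ,   1.        ]]), 'k1': -0.1690280286765692, 'eye': array([1.27954278, 0.09677278, 0.83551472]), 'attitude': array([ 0.62979098,  0.66234323, -0.3017552 , -0.27130898])}
scene rest_top [(array([0.571, 0.052, 0.27 ]), 0.77)]
scene collar_top [(array([0.569, 0.048, 0.209]),
[... 336 characters left out ...]
4],
       [  0.        , 541.89516746, 237.51256187],
       [  0.        ,   0.        ,   1.        ]]), 'k1': -0.16510355256880102, 'eye': array([0.41013791, 0.03149361, 1.04937833]), 'attitude': array([-0.69878889,  0.70711289, -0.07731815,  0.07554693])}
top rest_top [(array([0.552, 0.048, 0.28 ]), 0.81), (array([0.543, 0.029, 0.09 ]), 0.21)]
top collar_top [(array([0.543, 0.05 , 0.283]), 0.73), (array([0.662, 0.086, 0.04 ]), 0.63)]
top catch_knob [(array([ 0.562, -0.037,  0.19 ]), 0.79)]
top catch_pivot [(array([0.54 , 0.027, 0.089]), 0.6)]
top stub_mid [(array([0.444, 0.012, 0.047]), 0.58)]
top offcut_mid [(array([0.665, 0.087, 0.04 ]), 0.68), (array([ 0.562, -0.034,  0.188]), 0.57)]
```

View pics/scene0.png

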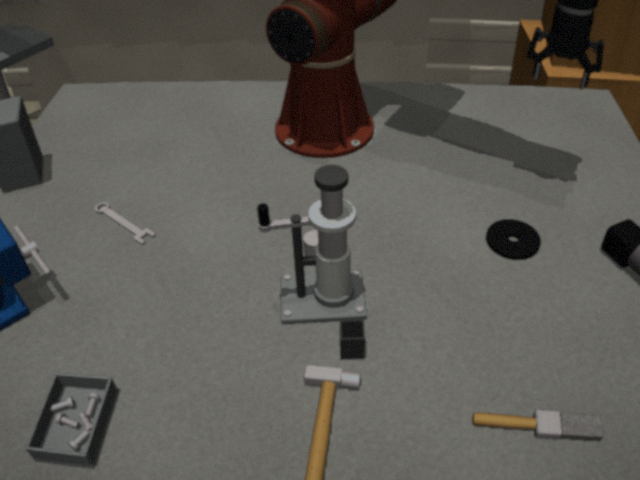

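View pics/top0.png

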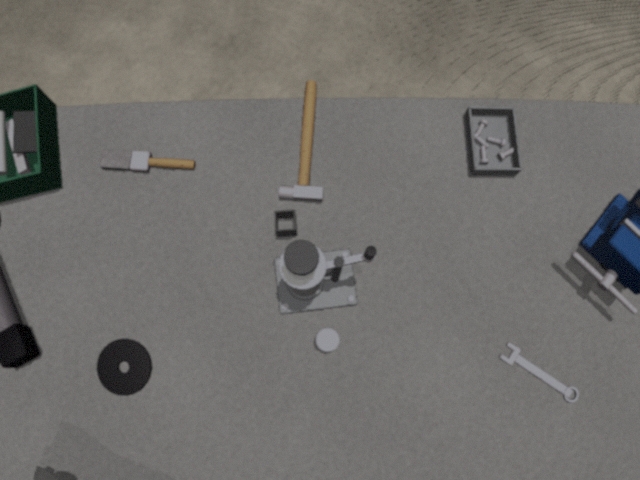

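```bash
python3 - <<'E'
from h import *
for n in("scene","top"):
    d=np.load(n+"0.npy"); P,u,v=cloud(n,d)
    m=(abs(P[:,0]-.57)<.17)&(abs(P[:,1]-.03)<.17)&(P[:,2]>.02)
    P=P[m];u=u[m];v=v[m]
    print(n)
    for lo in np.arange(.02,.32,.01):
        s=(P[:,2]>=lo)&(P[:,2]<lo+.01)
        if s.sum()>5: print(round(lo,3),s.sum(),np.round([P[s].min(0)[:2],P[s].max(0)[:2]],3).tolist(),np.round(np.median(P[s],0),3), int(np.median(u[s])),int(np.median(v[s])))
E
```

```text
scene
0.02 943 [[0.452, -0.024], [0.74, 0.107]] [0.72  0.057 0.025] 334 365
0.03 489 [[0.428, -0.015], [0.69, 0.107]] [0.583 0.068 0.034] 341 297
0.04 522 [[0.421, -0.014], [0.69, 0.107]] [0.574 0.034 0.044] 323 288
0.05 378 [[0.56, -0.016], [0.69, 0.106]] [0.65  0.071 0.054] 343 320
0.06 177 [[0.561, -0.015], [0.587, 0.078]] [0.578 0.043 0.065] 328 282
0.07 162 [[0.562, -0.015], [0.587, 0.078]] [0.578 0.042 0.075] 327 279
0.08 172 [[0.551, -0.016], [0.589, 0.08]] [0.577 0.046 0.084] 329 275
0.09 220 [[0.551, -0.015], [0.588, 0.08]] [0.574 0.037 0.095] 324 269
0.1 266 [[0.552, -0.015], [0.586, 0.08]] [0.569 0.028 0.105] 318 263
0.11 193 [[0.552, -0.016], [0.587, 0.08]] [0.578 0.043 0.115] 327 262
0.12 328 [[0.539, -0.015], [0.587, 0.079]] [0.573 0.047 0.124] 329 256
0.13 167 [[0.558, -0.015], [0.581, 0.073]] [0.571 0.041 0.135] 326 251
0.14 162 [[0.559, -0.016], [0.581, 0.073]] [0.574 0.045 0.145] 328 247
0.15 174 [[0.559, -0.015], [0.581, 0.073]] [0.572 0.043 0.155] 327 242
0.16 173 [[0.558, -0.014], [0.58, 0.073]] [0.573 0.043 0.165] 327 238
0.17 163 [[0.56, -0.016], [0.581, 0.073]
[... 1803 characters left out ...]
55, -0.009], [0.554, 0.002]] [ 0.551 -0.002  0.169] 335 269
0.17 6 [[0.55, -0.01], [0.552, -0.001]] [ 0.551 -0.005  0.174] 337 268
0.18 21 [[0.548, -0.06], [0.561, 0.013]] [ 0.554 -0.015  0.186] 344 265
0.19 307 [[0.514, -0.063], [0.573, 0.066]] [ 0.56  -0.019  0.195] 347 260
0.2 851 [[0.513, -0.058], [0.584, 0.089]] [0.535 0.045 0.207] 307 275
0.21 50 [[0.516, -0.06], [0.578, 0.087]] [0.549 0.03  0.211] 316 266
0.22 59 [[0.56, -0.061], [0.577, -0.045]] [ 0.568 -0.053  0.229] 370 251
0.23 50 [[0.56, -0.061], [0.576, -0.045]] [ 0.568 -0.053  0.231] 370 251
0.27 98 [[0.526, 0.026], [0.576, 0.077]] [0.542 0.051 0.279] 302 263
0.28 909 [[0.526, 0.026], [0.577, 0.076]] [0.551 0.052 0.282] 301 257
```

The scene picture shows the stand with the disc at about (331,178), the collar at (331,212) and the knob at (264,214). The post is at (297,220) and the offcut at (352,338), with the stub hidden behind the stand. The top picture shows the disc at (301,257), the knob at (370,253), the stub at (327,340) and the offcut at (286,223). The stand's axis is about (0.554, 0.051) and the disc top is at about 0.281, so `inner` is about 10 mm in.

Request:
{"method": "move_arm", "body": {
  "motion": [0, 0, -60, -0.18, 1, -50, -28, -80, -0.351, 1, -110, -62, -80, -0.351, 1, -170, -97, -80, -0.351, 1, -230, -131, -80, -0.351, 1, -290, -165, -80, -0.351, 1, -350, -199, -80, -0.351, 1, -410, -233, -80, -0.351, 1, -465, -265, -80, -0.351, 1, -503, -286, -80, -0.351, 1]
}}

```text
time: 1.95
tool_pos: [0.5413, 0.0665, 0.3115]
orientation: [0.0, 1.0, 0.0, 0.0]
contact_force: [0.5, 0.9, 0.1]
width: 0.0002
```

```bash
python3 - <<'E'
from h import *
s=sensors.sense(); print(s["time"],s["tool_pos"],R.from_quat(s["orientation"]).as_matrix().round(3),s["width"],s["contact_force"])
for n in("scene","top"):
    d=np.load(n+"0.npy"); P,u,v=cloud(n,d)
    m=(abs(P[:,0]-.56)<.05)&(P[:,1]<.008)&(P[:,1]>-.08)&(P[:,2]>.17)
    P=P[m]
    k=P[(P[:,2]>.226)&(P[:,2]<.236)&(P[:,1]<-.03)]; print(n,"knobtop",k.min(0),k.max(0))
    for y in np.arange(-.07,.008,.006):
        q=P[(P[:,1]>=y)&(P[:,1]<y+.006)]
        if len(q): t=q[q[:,2]>q[:,2].max()-.006]; print(round(y,3),q[:,2].max().round(3),t[:,0].min().round(3),t[:,0].max().round(3))
E
```

```text
1.95 [0.54132872 0.06648429 0.31151006] [[-1.     0.     0.001]
 [ 0.     1.     0.   ]
 [-0.001  0.    -1.   ]] 0.0002090524774719034 [0.46866378 0.91753872 0.12926845]
scene knobtop [ 0.56271988 -0.06516411  0.22603203] [ 0.58195243 -0.0485373   0.23130479]
-0.07 0.229 0.568 0.578
-0.064 0.231 0.566 0.582
-0.058 0.231 0.563 0.582
-0.052 0.23 0.565 0.58
-0.046 0.195 0.563 0.579
-0.04 0.196 0.563 0.576
-0.034 0.196 0.561 0.574
-0.028 0.195 0.559 0.573
-0.022 0.196 0.559 0.572
-0.016 0.2 0.554 0.572
-0.01 0.199 0.552 0.571
-0.004 0.2 0.554 0.57
0.002 0.195 0.553 0.566
top knobtop [ 0.56013456 -0.06116711  0.22614213] [ 0.57662005 -0.04534224  0.23352585]
-0.064 0.233 0.562 0.575
-0.058 0.234 0.56 0.577
-0.052 0.233 0.56 0.576
-0.046 0.232 0.565 0.571
-0.04 0.197 0.559 0.571
-0.034 0.196 0.557 0.569
-0.028 0.197 0.556 0.568
-0.022 0.197 0.555 0.568
-0.016 0.201 0.554 0.564
-0.01 0.203 0.55 0.565
-0.004 0.203 0.55 0.565
0.002 0.199 0.551 0.561
```

The post cap tops out near 0.20, the knob is at about (0.570, -0.055) and the pivot at about (0.560, -0.007). These agree with the stated 50 and 58 mm, with the catch at about 0.1 rad. Next I centre the tool over the disc and push down.

Request:
{"method": "move_arm", "body": {
  "motion": [-13, -15, 0, 0, 1, -13, -15, 0, 0, 1, -13, -15, 20, 0, 1, -13, -15, 28, 0, 1, -13, -15, 34, 0, 1, -13, -15, 40, 0, 1, -13, -15, 46, 0, 1]
}}

```text
time: 2.82
tool_pos: [0.5533, 0.0528, 0.2663]
orientation: [-0.001, 1.0, 0.001, 0.0]
contact_force: [-5.0, 1.5, 7.4]
width: -0.0
```

Request:
{"method": "move_arm", "body": {
  "motion": [0, -2, 8, 0, 1, 0, -2, 16, 0, 1, 0, -2, 24, 0, 1, 0, -2, 32, 0, 1, 0, -2, 38, 0, 1, 0, -2, 43, 0, 1, 0, -2, 46, 0, 1, 0, -2, 47, 0, 1, 0, -2, 47, 0, 1]
}}

```text
time: 3.95
tool_pos: [0.5534, 0.0522, 0.2203]
orientation: [-0.001, 1.0, 0.001, 0.001]
contact_force: [-0.5, 3.1, 5.7]
width: 0.0002
```

Request:
{"method": "move_arm", "body": {
  "motion": [0, 0, 2, 0, 1, 0, 0, 3, 0, 1, 0, 0, 3, 0, 1]
}}

```text
time: 4.32
tool_pos: [0.5535, 0.0523, 0.2195]
orientation: [-0.001, 1.0, 0.001, 0.002]
contact_force: [-5.7, -1.3, 17.3]
width: -0.0003
```

Request:
{"method": "move_arm", "body": {
  "motion": [0, 0, 4, 0, 1, 0, 0, 5, 0, 1, 0, 0, 5, 0, 1]
}}

```text
time: 4.7
tool_pos: [0.5536, 0.0524, 0.2188]
orientation: [-0.002, 1.0, 0.0, 0.004]
contact_force: [-13.8, -1.0, 37.1]
width: -0.0
```

Force rises steeply with almost no travel, so the inner tube is home on the catch. I retreat up and to the side (toward -y, -x of the knob) and check.

Request:
{"method": "move_arm", "body": {
  "motion": [0, 0, -20, 0, 1, 0, 0, -45, 0, 1, 15, -50, -45, 0, 1, 15, -108, -45, 0, 1, 20, -108, -45, 0, 1, 20, -108, -45, 0, 1]
}}

```text
time: 5.45
tool_pos: [0.5333, -0.0555, 0.2637]
orientation: [-0.001, 1.0, 0.0, 0.004]
contact_force: [0.3, -0.1, -0.2]
width: -0.0
```

```bash
python3 - <<'E'
from h import *
s=sensors.sense(); print(s["time"],s["tool_pos"],s["contact_force"])
p,d=viewer.capture("scene"); cv2.imwrite("pics/scene1.png",cv2.resize(p[120:360,180:500,::-1],(800,600)))
P,u,v=cloud("scene",d)
r=np.hypot(P[:,0]-.555,P[:,1]-.051)
for lo,hi in((0,.022),(.03,.037)):
    q=P[(r>=lo)&(r<hi)&(P[:,2]>.19)&(P[:,2]<.3)]
    h,e=np.histogram(q[:,2],np.arange(.19,.3,.002)); print([(round(b,3),int(a)) for a,b in zip(h,e) if a>8])
m=(abs(P[:,0]-.572)<.012)&(abs(P[:,1]+.056)<.012)&(P[:,2]>.226)&(P[:,2]<.234);print(P[m].min(0),P[m].max(0))
E
```

```text
5.45 [ 0.53332151 -0.05549812  0.26373137] [ 0.33074419 -0.06699375 -0.19765898]
[(np.float64(0.216), 113), (np.float64(0.218), 250), (np.float64(0.22), 30)]
[(np.float64(0.192), 11), (np.float64(0.194), 15), (np.float64(0.196), 19), (np.float64(0.198), 17), (np.float64(0.2), 23), (np.float64(0.202), 92), (np.float64(0.204), 167), (np.float64(0.206), 32)]
[ 0.56180208 -0.06488342  0.22618332] [ 0.58279769 -0.04881254  0.23111608]
```

View pics/scene1.png

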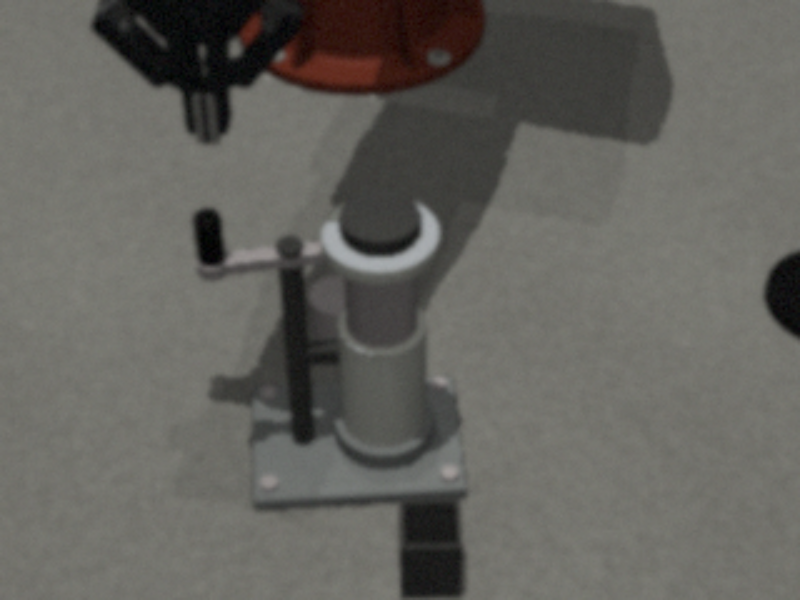

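The close-up shows the disc at (380,222) resting on the collar at (380,250), with the knob at (208,238) still in place. The collar is still up. Now I swing the catch, keeping the fingers behind the knob.

Request:
{"method": "move_arm", "body": {
  "motion": [0, -1, 40, 0, 1, 0, -4, 61, 0, 1, 0, -4, 61, 0, 1, -12, -5, 61, 0, 1, -20, -5, 61, 0, 1, -30, -4, 61, 0, 1, -39, -3, 61, 0, 1, -47, -1, 61, 0, 1, -54, 2, 61, 0, 1, -60, 6, 61, 0, 1]
}}

```text
time: 6.75
tool_pos: [0.5947, -0.0487, 0.2031]
orientation: [-0.002, 1.0, 0.0, 0.004]
contact_force: [-1.5, -0.9, -0.4]
width: 0.0001
```

Request:
{"method": "move_arm", "body": {
  "motion": [-5, 4, 0, 0, 1, -9, 8, 0, 0, 1, -12, 13, 0, 0, 1, -13, 16, 0, 0, 1, -13, 16, 0, 0, 1]
}}

```text
time: 7.38
tool_pos: [0.6078, -0.0323, 0.2033]
orientation: [-0.002, 1.0, 0.0, 0.004]
contact_force: [-0.1, 0.6, 0.1]
width: 0.0001
```

```bash
cat > look.py <<'E'
from h import *
import sys
k=sys.argv[1]
s=sensors.sense(); print(s["time"],s["tool_pos"],s["contact_force"])
for n in("scene","top"):
    p,d=viewer.capture(n); c=p[120:360,180:500] if n=="scene" else p[150:390,200:520]
    cv2.imwrite(f"pics/{n}{k}.png",cv2.resize(c[:,:,::-1],(800,600)))
    P,u,v=cloud(n,d)
    r=np.hypot(P[:,0]-.555,P[:,1]-.051)
    for lo,hi in((0,.022),(.03,.037)):
        q=P[(r>=lo)&(r<hi)&(P[:,2]>.12)&(P[:,2]<.3)]
        h,e=np.histogram(q[:,2],np.arange(.12,.3,.002)); print(n,[(float(round(b,3)),int(a)) for a,b in zip(h,e) if a>20])
    print([(np.round(r["centre"],3),round(r["score"],2)) for q in ("catch_knob","stub_mid","offcut_mid") for r in search_frame(n,q)[:1]])
E
python3 look.py 2
```

```text
7.375 [ 0.60783122 -0.03232696  0.20331805] [-0.06579594  0.55569465  0.13726987]
scene [(0.216, 98), (0.218, 248), (0.22, 56)]
scene [(0.2, 22), (0.202, 89), (0.204, 161), (0.206, 45)]
[(array([ 0.614, -0.004,  0.203]), 0.94), (array([ 0.454, -0.005,  0.049]), 0.66), (array([0.685, 0.084, 0.035]), 0.86)]
top []
top [(0.204, 25), (0.206, 35)]
[(array([0.673, 0.09 , 0.039]), 0.94)]
```

View pics/scene2.png

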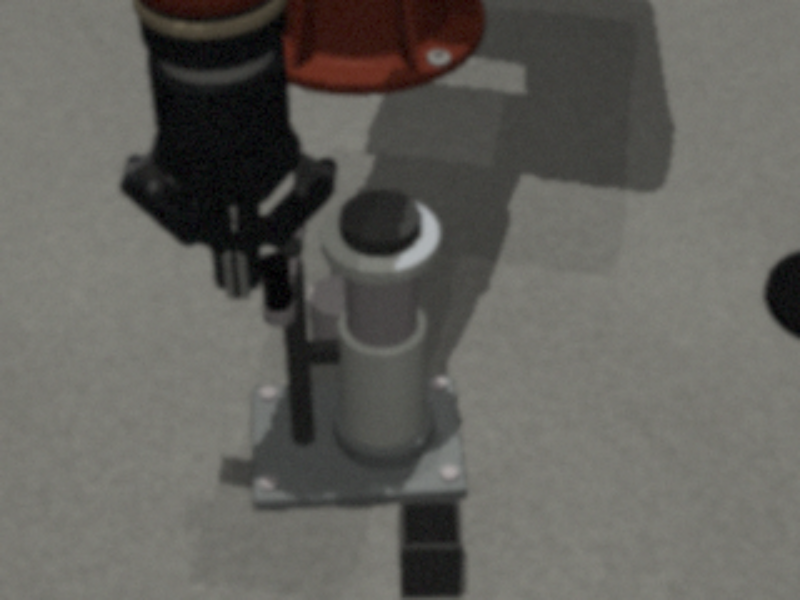

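View pics/top2.png

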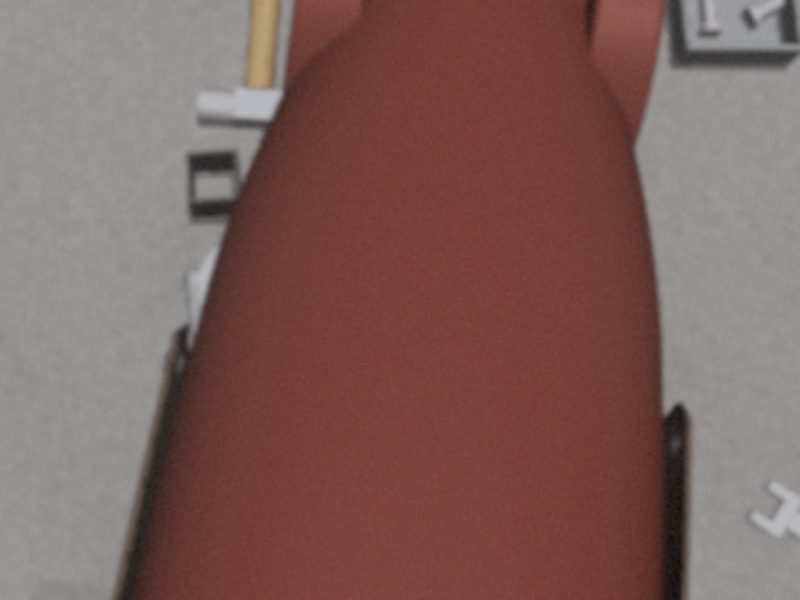

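The close-up shows the knob at (278,285), swung to about (0.610, -0.010). That puts the catch at about 1.35 rad, with the collar still up. For the last push I turn the tool a quarter so the knuckles miss the post and knob.

Request:
{"method": "move_arm", "body": {
  "motion": [2, -12, 0, 0, 1, 2, -12, -40, 0, 1, 2, -12, -70, 0.18, 1, 15, 10, -75, 0.36, 1, 30, 40, -75, 0.54, 1, 45, 65, -75, 0.72, 1, 54, 83, -75, 0.9, 1, 54, 83, -75, 1.08, 1, 54, 83, -75, 1.26, 1, 54, 83, -75, 1.42, 1]
}}

```text
time: 9.02
tool_pos: [0.5527, 0.0493, 0.2779]
orientation: [0.653, 0.758, 0.003, 0.003]
contact_force: [-0.4, -0.5, 0.1]
width: 0.0001
```

```bash
python3 look.py 3; python3 -c "
from h import *
s=sensors.sense();print(s['qpos'],R.from_quat(s['orientation']).as_matrix().round(2))"
```

```text
9.025 [0.55267815 0.04932955 0.27794776] [-0.40731341 -0.49768511  0.06228573]
scene [(0.216, 87), (0.218, 254), (0.22, 53), (0.288, 21)]
scene [(0.198, 25), (0.2, 27), (0.202, 84), (0.204, 173), (0.206, 44)]
[(array([ 0.615, -0.006,  0.195]), 0.93), (array([ 0.454, -0.004,  0.045]), 0.76), (array([0.687, 0.086, 0.037]), 0.6)]
top []
top []
[]
[-4.22452095e-02  3.21490073e-01  1.22228712e-02  1.25330284e+00
  7.61118661e-04  1.37254280e+00] [[-0.16  0.99  0.01]
 [ 0.99  0.16  0.  ]
 [-0.    0.01 -1.  ]]
```

View pics/scene3.png

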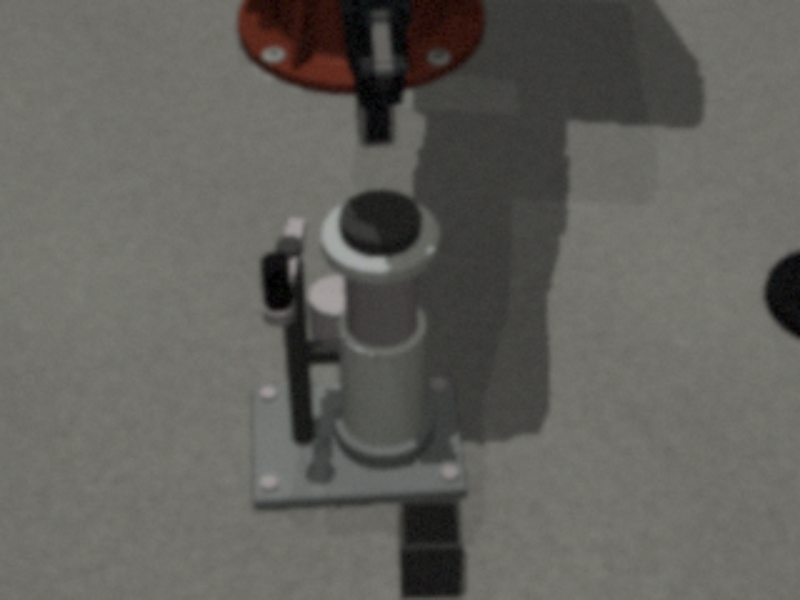

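The picture shows the arm now perpendicular to the stand, with its tongue at (295,225), well clear of the collar. Now I push the middle tube down.

Request:
{"method": "move_arm", "body": {
  "motion": [1, 2, 25, 0.1, 1, 1, 2, 45, 0.15, 1, 1, 2, 55, 0.15, 1, 1, 2, 63, 0.15, 1, 1, 2, 71, 0.15, 1, 1, 2, 79, 0.15, 1, 1, 2, 87, 0.15, 1, 1, 2, 95, 0.15, 1, 1, 2, 103, 0.15, 1, 1, 2, 111, 0.15, 1]
}}

```text
time: 10.68
tool_pos: [0.5555, 0.0512, 0.1663]
orientation: [0.705, 0.709, 0.003, 0.003]
contact_force: [-3.1, -0.5, 3.7]
width: -0.0001
```

Request:
{"method": "move_arm", "body": {
  "motion": [0, 0, 8, 0, 1, 0, 0, 12, 0, 1, 0, 0, 16, 0, 1, 0, 0, 18, 0, 1, 0, 0, 19, 0, 1, 0, 0, 19, 0, 1]
}}

```text
time: 11.42
tool_pos: [0.5559, 0.0512, 0.1505]
orientation: [0.705, 0.709, 0.004, 0.004]
contact_force: [-14.9, -0.5, 35.9]
width: -0.0001
```

At 0.1505 with 36 N, it is home. I hold briefly, then retreat up.

Request:
{"method": "move_arm", "body": {
  "motion": [0, 0, 0, 0, 1, 0, 0, 0, 0, 1, 0, 0, -20, 0, 1, 0, 0, -70, 0, 1, 0, 0, -110, 0, 1, 0, 0, -110, 0, 1, 0, 0, -110, 0, 1]
}}

```text
time: 12.3
tool_pos: [0.5545, 0.0512, 0.2595]
orientation: [0.705, 0.709, 0.004, 0.003]
contact_force: [0.1, -0.0, -0.3]
width: -0.0002
```

```bash
python3 look.py 4
```

```text
12.3 [0.55453327 0.05119506 0.25953874] [ 0.0630006  -0.0447326  -0.34444959]
scene [(0.146, 24), (0.148, 203), (0.15, 142), (0.284, 21)]
scene [(0.132, 29), (0.134, 147), (0.136, 105)]
[(array([ 0.616, -0.003,  0.198]), 0.78), (array([ 0.451, -0.008,  0.043]), 0.49), (array([0.684, 0.088, 0.037]), 0.92)]
top []
top []
[]
```

View pics/scene4.png

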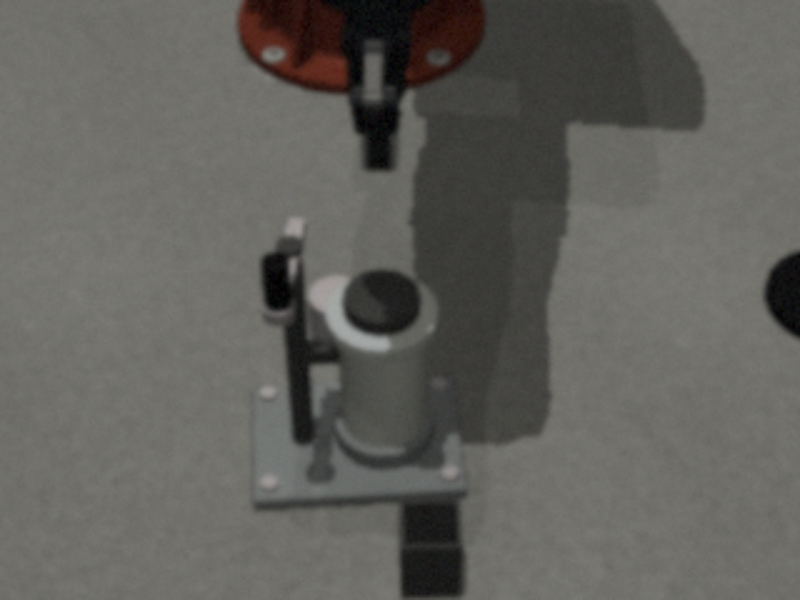

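The collar now lies on the outer tube at (383,320) with the disc on it at (380,300). The offcut at (432,550) has not moved, and the gripper is clear. I hand the job in.

```bash
python3 -c "
from h import *
print(env.job_done())"
```

```text
the job is handed in; nothing more can be done
None
```

Both tubes are fully down and the job is handed in, at about 12.5 s of the 58 s allowed.

- **Inner tube:** I pushed it home with the catch still under the collar. The force rose to 37 N with almost no travel. The camera then put the disc at about 219 mm and the collar at about 205 mm, so the middle tube was still up.
- **Catch:** I swung it with shut fingers to about 1.35 rad, estimated from where the knob ended up. The collar stayed up.
- **Middle tube:** I pushed it home. The tool stopped at 150.5 mm with 36 N on it.

**Last checks:** the scene camera put the disc at about 149–150 mm and the collar at about 135–136 mm (nominal 151 and 137). It read 1–2 mm low throughout, which is within calibration. The gripper is clear, about 110 mm above the disc, with no force on it.

The stub and offcut were found within about 5 mm of their first positions, which is within the detector's error. After the arm moved over the stand, the top camera's view was blocked. The final checks therefore rest on the scene camera and the force and position readings.

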